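# Tub under the dispenser, shutter held half open

### The job

Push the round white tub along the bench, without lifting it, until it is centred under the lip of the dispenser's spout. Then, keeping the shutter shut until the tub is there, slide the sprung shutter by its upright tab to half its travel (tab at the middle, long index mark) without ever pulling it most of the way open, and finish while still holding it steady at half against its spring. Leave the vase, the jar and the spatula alone.

Things in the scene. Friction and masses are not known exactly. Their poses are not given: they have to be found in the camera images.
- tub: Loose round open white plastic tub, about 0.3 kg, 60 mm high, outer diameter 136 mm at the foot and 150 mm at the rim, wall 4 mm. Origin at the centre of its underside, z up. It slides on the bench.
- dispenser: Fixed grey box dispenser. Origin: bench point straight below the middle of the spout's lip, where the tub's centre belongs. z up; +y runs back along the spout (87 mm wide, 84 mm above the bench at the lip, walls up to 118) to the hopper: y 110 to 290, x -100 to 100 mm, top 202, lid 214, lid grip 234 mm high; front legs from y = 112. Shutter rails along x -135 to 65 mm, at y = 104 mm.
- shutter (a joint): Travel of the sprung shutter in m: 0 shut, 0.08 fully open, 0.04 half. It slides along the dispenser's -x axis. A spring shuts it: about 3.6 N when shut, rising 1.2 N per 10 mm, 8.4 N at half, 13.2 N fully open; it springs shut if let go.
- shutter_grip (a point): Point to grip in the shutter's upright aluminium tab, 20 mm below its top. Tab: 14 mm thick along the dispenser's x (sliding direction), 26 mm along y, from 161 to 265 mm above the bench, free above the hopper's lid in its top 50 mm. Shut, this point is at x 0, y 87, z 245 mm in the dispenser's frame; it moves with the shutter along the dispenser's -x.
- half_mark (a point): Middle of the long black index mark on the top front edge of the hopper, at x = -40, y = 123, z = 204 mm in the dispenser's frame: the tab is level with it (in x) at half travel. Shorter marks at x = 0 and x = -80 mm show shut and fully open.
- vase: Bystander: loose terracotta vase, 80 mm across, 105 mm high, origin at the centre of its underside. Leave alone.
- jar: Bystander: loose amber glass jar with a white cap, 66 mm across, 90 mm high, origin at the centre of its underside. Leave alone.
- rib: Bystander: loose spatula, 200 mm long, lying flat, long axis along its x. Leave alone.
Things that resemble listed ones, but are neither listed nor needed, are in the scene too. There is more than one size of the tub; the job needs the smallest.

How it is judged:
On the way, in this order (a step that is already met when the one before it is completed fails the run):
1. the tub stands still, centred under the spout's lip (within 22 mm), the shutter still shut (horizontal distance between tub and dispenser below 0.022 m and linear speed of tub below 0.02 m/s and value of joint shutter below 0.006 m), for 0.3 s.
2. the shutter is brought to half travel (within 7 mm) (value of joint shutter between 0.033 and 0.047 m), for 0.3 s.
At the end, for the whole second after the job is handed in: The fingers still hold the shutter (over 3 N), steady at 40 mm of its 80 mm travel within 7 mm; the tub stands upright and at rest on the bench, its centre within 25 mm of the point under the spout's lip (all of step 2 and velocity of joint shutter between -0.01 and 0.01 m/s and contact force between the fingers and shutter above 3 N and horizontal distance between tub and dispenser below 0.025 m and angle between tub's own z axis and vertical below 0.1 rad and height (world z) of tub below 0.006 m and linear speed of tub below 0.02 m/s); the arm keeps its last pose, push and grip.
It fails at once if the tub is lifted off the bench or tipped (height (world z) of tub above 0.02 m or angle between tub's own z axis and vertical above 0.35 rad).
It fails at once if the shutter is opened while the tub is not under the spout (value of joint shutter above 0.015 m and horizontal distance between tub and dispenser above 0.04 m).
It fails at once if the shutter is pulled most of the way open (value of joint shutter above 0.066 m).
It fails at once if a bystander is moved (distance of any of vase, jar, rib from where it was at the start of the episode above 0.03 m).
It also fails if it takes over 64 s, if anything falls off the work surface, if the arm or the gripper's body presses on something with over 40 N, if the wrist force passes 120 N, or if a joint passes its speed limit or range.

### The arm

A 6-joint arm with a two-finger parallel gripper is mounted at the origin on the work surface. World frame = base frame: x ahead of the robot, y to its left, z up, the work surface at z = 0. Lengths are in m, angles in rad, forces in N, time in s.
With the tool pointing down it reaches from about 0.35 to 0.925 m from the base axis. Payload 6.4 kg.
Tool frame: the origin (TCP) lies at the very end of the fingers, on their centre line; the grasp point (between the pads) lies 19 mm behind it (env.grip_depth is the distance from the TCP to the grasp point, in m); z points along the fingers, y is the line along which they close (so a half turn about z gives the same grasp; the last joint's range is limited). The gripper opens to 94 mm and grips with 3 to 60 N. Pads are 16 mm wide; open, the fingers measure 119 mm over their backs; the gripper's body (75 mm by 177 mm) begins 78 mm behind the grasp point.
Start: joints at [-0.174, 0.245, 1.558, -0, 1.339, -0.174], TCP at [0.65, 0, 0.205] pointing down, gripper open.
Joint ranges: [-3.13, 3.13], [-1.02, 2.26], [0.13, 2.54], [-0.95, 4.09], [0.21, 2.88], [-2.74, 2.74]. Speed limits (rad/s): [2.57, 2.57, 3.14, 3.14, 3.14, 3.14].

### API

Orientations are given as a 3x3 rotation matrix whose columns are the frame's x, y, z axes.
In Python, from plant import env gives the robot as it stands.
- The arm moves only by the tool move_arm, never from a script. Its argument "targets" is a list of rows, each a list of 3 entries, a list of its own where there are three numbers: the turn, a rotation vector about the world's x, y, z in rad, then the shift along the world's x, y, z in m, then the closure, from -1 (fully open) to 1 (shut). In form: [[[wx, wy, wz], [dx, dy, dz], fingers], ...]. A call has 1 to 10 rows; each row is the pose to reach, as a shift and turn from the pose commanded when the call began; what a row does not reach only later rows make up. A row lasts 1/12 s, in which the tool goes at most 41.7 mm and 7.16 degrees, less where a joint would pass 70% of its speed; a pose out of reach is approached as far as the arm can. A call with a gripper value outside its range is refused whole. The fingers move at their own pace and stop on an object; "force" is the grip in N (left out, the last holds). Time passes only in rows, so rows that repeat a pose let the fingers close. It gives the time, the measured TCP pose, the force, the opening and the grip force at its end, in the units of the state.
- env.get_obs(): the state, without advancing time (a new reading comes with each control period).
- env.get_image(name): name is "scene" or "side" or "wrist"; returns the picture (420x560x3 uint8, blue, green, red); there is no depth.
- env.calibration(name): a dict with "fx", "fy", "cx", "cy" (pixels), "dist" ([k1, k2, p1, p2, k3] as OpenCV has them; the pictures are not rectified), "view" (4x4, takes a point from world to camera coordinates); the wrist camera has in their place "mount" (4x4, takes a point from camera to tool coordinates, whose origin is the TCP and whose axes are the flange's). Camera axes: x right, y up, looking along -z (the intrinsics and any distortion apply to the point x, -y, -z); pixel columns grow to the right and rows downward; lengths in m; the calibration is good to about 2 mm. A picture is of the moment at which its call begins: read the wrist's pose just before it. calibration takes no time and is no camera call.
- env.finish_job(): hands the job in; it is judged then, once.
Trained networks look in the newest picture that a camera, given by its name, has taken for a name from the list of things; names that differ only in an ending like _2 or _b are one class to them, and where a whole thing is asked for, a point or a joint stands for the part that bears it (a point fixed in the world has none). Each returns a list of dicts, best first, with "confidence" (0 to 1); they miss things now and then, are a little off and sometimes report something else, mostly with a low value. They report only what shows in the picture. A call takes as long as a camera call. They do not tell look-alikes from the thing itself.
- env.boxes_of(camera, name): "at" ([row, column] in pixels, amid what is visible of it).
- env.masks_of(camera, name): "mask" (420x560 bool, what is visible of it) and "at" ([row, column] in pixels, amid what is visible of it).
- env.pinpoint(camera, name): "at" ([row, column] in pixels: a listed point, or the origin of a listed thing).
The state is a dict: "t": time; "joint_positions": joint angles; "joint_vel": joint speeds; "joint_torque": joint torques, N m; "tool_pos": TCP position; "tool_rot": TCP orientation; "contact_force": force on the tool from outside, world axes, zero at the start; "wrist_torque": the same for the moment, N m; "width": finger opening in m; "grasp_force": force on a finger pad.
Only numpy, scipy, OpenCV 4.12 (cv2) and the standard library are available. Lean on these libraries where they do the work, as an engineer would, in place of code of your own. Each camera call takes 0.05 s, during which the arm holds its last target. There are 200 camera calls.

## Working session

There is one attempt and no reset: what is moved stays moved. The work goes in short steps, Python scripts to look and compute and a tool call to move; the robot and the scene stay as the last step left them, time stands still between calls to the robot, and variables do not carry over. Pictures are saved under pics/ and viewed, at most 10 in all, crops included, and the job is handed in when it is done.

Besides the shell and the picture viewer there is one more tool, called by a JSON object that holds its "name" and its "arguments". move_arm: Moves the arm, as the interface text tells. Its arguments: {"type":"object","properties":{"targets":{"type":"array"},"force":{"type":"number"}},"required":["targets"]}

```bash
mkdir -p pics; ls; cat > h.py <<'E'
import numpy as np, cv2
from plant import env
def ray(cam,px,obs=None):
    c=env.calibration(cam); r,col=px
    K=np.array([[c['fx'],0,c['cx']],[0,c['fy'],c['cy']],[0,0,1.]])
    u=cv2.undistortPoints(np.array([[[col,r]]],float),K,np.array(c['dist'],float)).ravel()
    d=np.array([u[0],-u[1],-1.])
    if 'view' in c: T=np.linalg.inv(np.array(c['view']))
    else:
        o=obs or env.get_obs(); T=np.eye(4); T[:3,:3]=o['tool_rot']; T[:3,3]=o['tool_pos']; T=T@np.array(c['mount'])
    return T[:3,3],T[:3,:3]@d
def atz(cam,px,z,obs=None):
    o,d=ray(cam,px,obs); return o+d*(z-o[2])/d[2]
def proj(cam,P):
    c=env.calibration(cam); V=np.array(c['view']); P=np.atleast_2d(P)
    q=P@V[:3,:3].T+V[:3,3]; q=q*[1,-1,-1]
    K=np.array([[c['fx'],0,c['cx']],[0,c['fy'],c['cy']],[0,0,1.]])
    uv=cv2.projectPoints(q,np.zeros(3),np.zeros(3),K,np.array(c['dist'],float))[0].reshape(-1,2)
    return uv[:,::-1]
E
python3 - <<'E'
from h import *
for cam in ['scene','side']:
    cv2.imwrite(f'pics/{cam}0.png',env.get_image(cam))
    for n in ['tub','dispenser','shutter_grip','half_mark','vase','jar','rib']:
        print(cam,n,[(np.round(d['at']).tolist(),np.round(d['confidence'],2),np.round(atz(cam,d['at'],{'shutter_grip':.245,'half_mark':.204}.get(n,0)),3).tolist()) for d in env.pinpoint(cam,n)])
print(env.get_obs()['t'])
E
```

```text
pics
scene tub [([222.0, 268.0], np.float64(0.82), [0.446, -0.24, 0.0]), ([194.0, 187.0], np.float64(0.8), [0.5, -0.523, 0.0]), ([163.0, 295.0], np.float64(0.71), [0.185, -0.298, 0.0])]
scene dispenser [([285.0, 324.0], np.float64(0.62), [0.536, 0.012, 0.0])]
scene shutter_grip [([259.0, 367.0], np.float64(0.84), [0.543, 0.097, 0.245])]
scene half_mark [([266.0, 390.0], np.float64(0.96), [0.505, 0.145, 0.204])]
scene vase [([321.0, 232.0], np.float64(0.92), [0.762, -0.142, 0.0]), ([262.0, 390.0], np.float64(0.66), [0.368, 0.14, 0.0])]
scene jar [([350.0, 269.0], np.float64(0.64), [0.771, -0.017, 0.0])]
scene rib [([276.0, 180.0], np.float64(0.89), [0.737, -0.344, 0.0])]
side tub [([279.0, 287.0], np.float64(0.95), [0.452, -0.252, 0.0]), ([352.0, 195.0], np.float64(0.69), [0.185, -0.298, 0.0]), ([364.0, 378.0], np.float64(0.57), [0.495, -0.531, 0.0])]
side dispenser []
side shutter_grip [([112.0, 244.0], np.float64(0.77), [0.545, 0.099, 0.245])]
side half_mark [([119.0, 228.0], np.float64(0.73), [0.518, 0.145, 0.204])]
side vase [([204.0, 357.0], np.float64(0.83), [0.761, -0.148, 0.0]), ([113.0, 247.0], np.float64(0.61), [0.718, 0.41, 0.0])]
side jar [([175.0, 335.0], np.float64(0.91), [0.783, -0.019, 0.0])]
side rib [([255.0, 404.0], np.float64(0.65), [0.745, -0.355, 0.0])]
0.8
```

View pics/scene0.png

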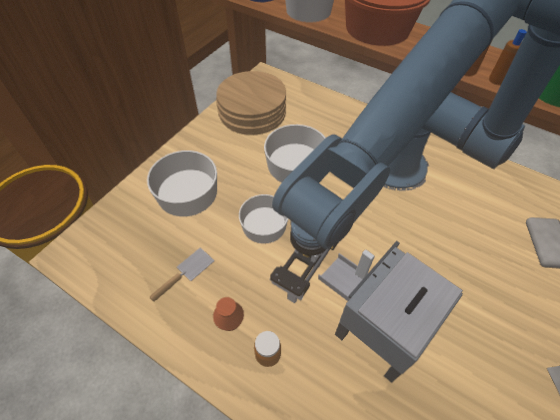

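View pics/side0.png

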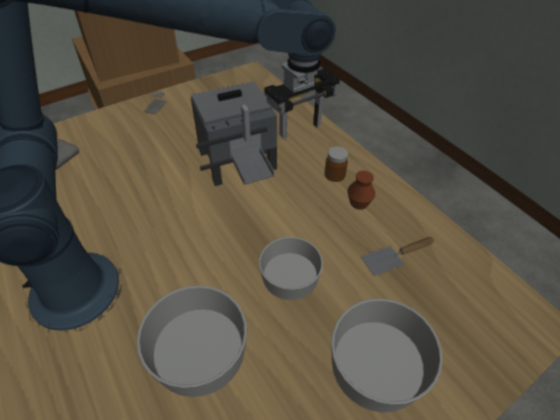

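Tub candidates: the scene view has small (222,268), large (194,187) and large (163,295). The smallest is at (222,268), or (279,287) in the side view. Next I'll check that choice close up and fit the dispenser pose with an overlay.

```bash
cat > fit.py <<'E'
from h import *
from scipy.optimize import least_squares
def disp(P,p):
    c,s=np.cos(p[2]),np.sin(p[2]); P=np.atleast_2d(P)
    return P@np.array([[c,s,0],[-s,c,0],[0,0,1]])+[p[0],p[1],0]
E
python3 - <<'E'
from fit import *
obs=[('scene',(0,.087,.245),(259,367)),('scene',(-.04,.123,.204),(266,390)),('side',(0,.087,.245),(112,244)),('side',(-.04,.123,.204),(119,228)),('scene',(0,0,0),(285,324))]
f=lambda p:np.concatenate([(proj(c,disp(P,p))[0]-u) for c,P,u in obs])
r=least_squares(f,[.54,.012,-.1],loss='soft_l1',x_scale=[.01,.01,.1]); p=r.x; print(p,np.round(f(p),1))
S=.1
box=[(x,y,z) for x in(-.1,.1) for y in(.11,.29) for z in (.202,)]
for cam,(r0,c0,h,w) in {'scene':(190,230,195,260),'side':(70,180,225,300)}.items():
    k=800/w; im=cv2.resize(env.get_image(cam)[r0:r0+h,c0:c0+w],None,fx=k,fy=k,interpolation=cv2.INTER_CUBIC)
    for P,col in [(b,(0,0,255)) for b in box]+[((-.0435,0,.084),(0,255,0)),((.0435,0,.084),(0,255,0)),((-.04,.123,.204),(255,0,0)),((0,.123,.204),(255,0,0)),((-.08,.123,.204),(255,0,0)),((0,.087,.265),(0,255,255))]:
        q=(proj(cam,disp(P,p))[0]-[r0,c0])*k; cv2.circle(im,(int(q[1]),int(q[0])),3,col,1)
    cv2.imwrite(f'pics/{cam}1.png',im)
    for n in ['tub']:
        for m in env.masks_of(cam,n):
            M=m['mask']; print(cam,m['at'],m['confidence'],M.sum())
E
```

```text
[ 0.53416879  0.01269561 -0.12818505] [ 1.4  0.4  0.2 -3.5 -0.4  0.4  2.3 -1.8 -0.6  0.5]
scene [145.6, 291.4] 0.89 2047
scene [186.0, 184.2] 0.75 3597
scene [220.1, 261.7] 0.73 1642
side [340.7, 191.7] 0.95 9434
side [357.6, 383.6] 0.58 10030
side [270.0, 289.5] 0.55 3187
```

View pics/scene1.png

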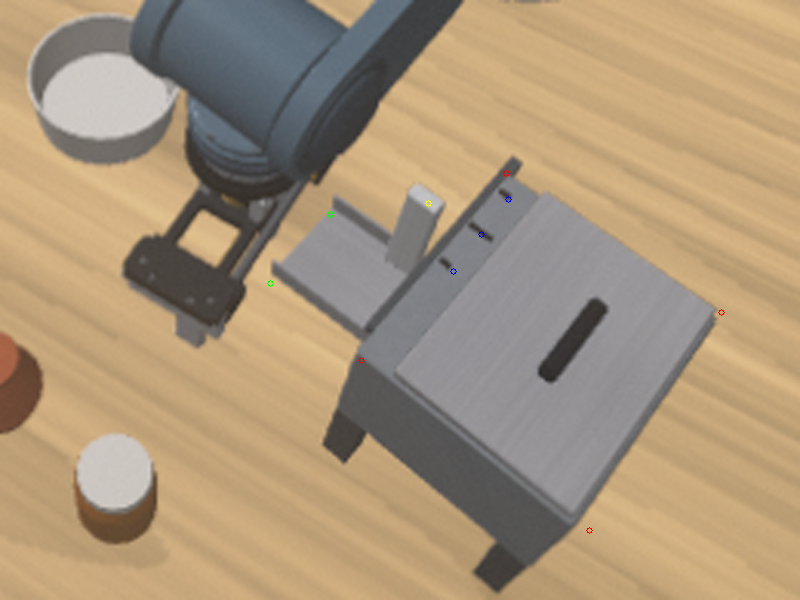

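View pics/side1.png

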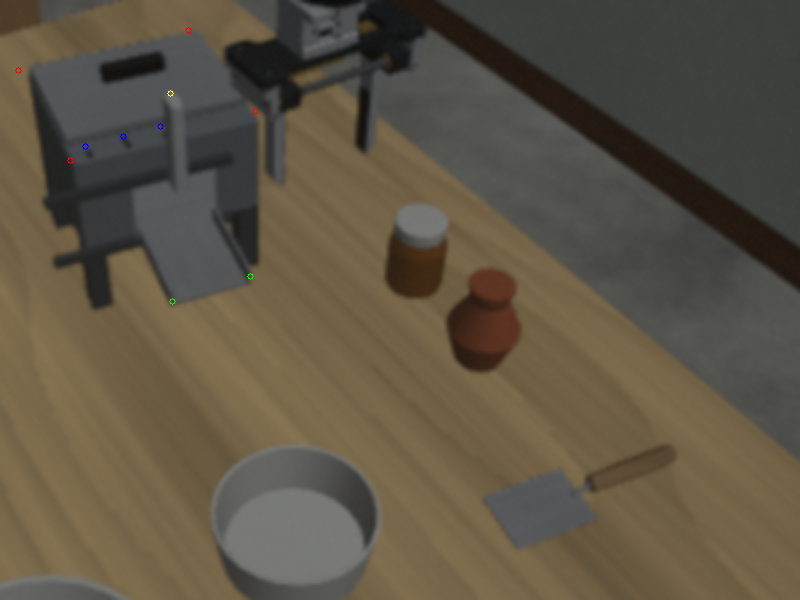

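```bash
python3 - <<'E'
from fit import *
ks,kd=260/800,300/800
sc=[((-.08,.123,.204),(504,194)),((-.04,.123,.204),(482,232)),((0,.123,.204),(446,263)),((-.0435,0,.118),(336,200)),((.0435,0,.118),(274,264)),((0,.087,.265),(426,198)),((.1,.11,.202),(360,358)),((.1,.29,.202),(573,522))]
sd=[((-.08,.123,.204),(88,152)),((-.04,.123,.204),(125,138)),((-.0435,0,.084),(175,303)),((.0435,0,.084),(251,280)),((0,.087,.265),(172,97)),((.1,.11,.202),(257,107))]
obs=[('scene',P,(190+y*ks,230+x*ks)) for P,(x,y) in sc]+[('side',P,(70+y*kd,180+x*kd)) for P,(x,y) in sd]
f=lambda p:np.concatenate([(proj(c,disp(P,p))[0]-u) for c,P,u in obs])
r=least_squares(f,[.54,.012,-.1],loss='soft_l1',x_scale=[.01,.01,.1]); p=r.x; print(p.round(4),np.round(f(p).reshape(-1,2),1).tolist())
print(np.rad2deg(p[2]),disp([(0,.087,.245),(-.04,.087,.245),(-.135,.104,.1),(-.05,0,0),(.05,0,0)],p).round(3))
# tub: centroid of smallest tub in wrist/side - rim ellipse fit on mask
for cam in['side','scene']:
    env.get_image(cam)
    ms=env.masks_of(cam,'tub'); 
    for m in ms:
        a=np.array(m['at'])
        if np.hypot(*(a-({'side':[270,289],'scene':[220,262]}[cam])))<15:
            # silhouette fit: project frustum hull, maximise IoU
            M=m['mask']; t=np.linspace(0,2*np.pi,40)
            def iou(q):
                P=np.concatenate([np.c_[q[0]+R*np.cos(t),q[1]+R*np.sin(t),0*t+z] for R,z in((.068,0),(.075,.06))])
                h=cv2.convexHull(np.round(proj(cam,P)[:,::-1]*16).astype(np.int32)); I=np.zeros(M.shape,np.uint8); cv2.fillPoly(I,[h],1,shift=4)
                return (I&M).sum()/(I|M).sum()
            b=max((iou((x,y)),x,y) for x in np.arange(.42,.48,.003) for y in np.arange(-.28,-.21,.003)); print(cam,b)
E
```

```text
[ 0.5332  0.009  -0.1256] [[0.5, 0.2], [-0.4, -1.4], [1.5, 1.1], [-2.5, -1.4], [-0.4, -1.1], [0.5, -0.6], [-0.5, -0.8], [1.2, 4.0], [-1.1, -0.8], [0.3, -0.4], [0.3, -0.6], [-0.4, 0.3], [-0.6, -0.2], [2.5, -0.3]]
-7.1942815492441055 [[0.544 0.095 0.245]
 [0.504 0.1   0.245]
 [0.412 0.129 0.1  ]
 [0.484 0.015 0.   ]
 [0.583 0.003 0.   ]]
side (np.float64(0.9654859218891917), np.float64(0.462), np.float64(-0.244))
scene (np.float64(0.8572131954702117), np.float64(0.459), np.float64(-0.244))
```

```bash
python3 -c "
from h import *
o=env.get_obs();print(o['tool_rot'].round(3) if hasattr(o['tool_rot'],'round') else o['tool_rot'],o['tool_pos'],o['t'],o['width'])"
```

```text
[[ 0.  1. -0.]
 [ 1. -0. -0.]
 [-0. -0. -1.]] [6.49982356e-01 2.77921298e-06 2.05462489e-01] 1.2 0.09401971129036657
```

{"name": "move_arm", "arguments": {"targets": [[[0, 0, -0.28], [-0.22, -0.35, 0], -1], [[0, 0, -0.28], [-0.22, -0.35, 0], -1], [[0, 0, -0.28], [-0.22, -0.35, 0], -1], [[0, 0, -0.28], [-0.22, -0.35, 0], -1], [[0, 0, -0.28], [-0.22, -0.35, 0], -1], [[0, 0, -0.28], [-0.22, -0.35, 0], -1], [[0, 0, -0.28], [-0.22, -0.35, 0], -1], [[0, 0, -0.28], [-0.22, -0.35, 0], -1], [[0, 0, -0.28], [-0.22, -0.35, 0], -1], [[0, 0, -0.28], [-0.22, -0.35, 0], -1]]}}

```text
t: 2.03
tool_pos: [0.4285, -0.3518, 0.2058]
tool_rot: [[0.277, 0.961, 0.0], [0.961, -0.277, -0.001], [-0.001, 0.001, -1.0]]
contact_force: [0.3, -0.1, -0.9]
width: 0.0941
grasp_force: 0.0
```

{"name": "move_arm", "arguments": {"targets": [[[0, 0, 0], [0, 0, 0], -1], [[0, 0, 0], [0, 0, -0.04], -1], [[0, 0, 0], [0, 0, -0.08], -1], [[0, 0, 0], [0, 0, -0.12], -1], [[0, 0, 0], [0, 0, -0.16], -1], [[0, 0, 0], [0, 0, -0.185], -1], [[0, 0, 0], [0, 0, -0.185], -1], [[0, 0, 0], [0, 0, -0.185], -1]]}}

```text
t: 2.7
tool_pos: [0.4298, -0.349, 0.0197]
tool_rot: [[0.276, 0.961, -0.002], [0.961, -0.276, 0.002], [0.002, -0.002, -1.0]]
contact_force: [-0.2, 0.4, 0.9]
width: 0.0939
grasp_force: 0.0
```

```bash
cat > tub.py <<'E'
from fit import *
def tub(near):
    for cam in['side','scene']:
        env.get_image(cam); t=np.linspace(0,2*np.pi,40)
        g=proj(cam,[near[0],near[1],.03])[0]
        for m in env.masks_of(cam,'tub'):
            if np.hypot(*(np.array(m['at'])-g))>30: continue
            M=m['mask']
            def iou(q):
                P=np.concatenate([np.c_[q[0]+R*np.cos(t),q[1]+R*np.sin(t),0*t+z] for R,z in((.068,0),(.075,.06))])
                h=cv2.convexHull(np.round(proj(cam,P)[:,::-1]*16).astype(np.int32)); I=np.zeros(M.shape,np.uint8); cv2.fillPoly(I,[h],1,shift=4)
                return (I&M).sum()/(I|M).sum()
            print(cam,np.round(max((iou((x,y)),x,y) for x in near[0]+np.arange(-.03,.031,.003) for y in near[1]+np.arange(-.03,.031,.003)),3), M.sum())
        for d in env.pinpoint(cam,'tub'):
            P=atz(cam,d['at'],0)
            if np.hypot(*(P[:2]-near))<.06: print(cam,'pin',P.round(3),d['confidence'])
E
python3 - <<'E'
from tub import *
tub((.46,-.244)); o=env.get_obs(); print(o['tool_pos'],o['t'],o['contact_force'])
E
```

```text
side [ 0.137  0.466 -0.238] 449
side pin [ 0.461 -0.252  0.   ] 0.74
scene [ 0.947  0.46  -0.244] 1921
scene pin [ 0.466 -0.236  0.   ] 0.56
[ 0.4311196  -0.35116285  0.02257821] 3.0 [-0.41114726 -0.48198359  0.14102133]
```

{"name": "move_arm", "arguments": {"targets": [[[0, 0, 0], [0.003, 0.01, 0], -1], [[0, 0, 0], [0.006, 0.022, 0], -1], [[0, 0, 0], [0.009, 0.033, 0], -1], [[0, 0, 0], [0.012, 0.043, 0], -1], [[0, 0, 0], [0.015, 0.053, 0], -1], [[0, 0, 0], [0.018, 0.063, 0], -1], [[0, 0, 0], [0.022, 0.076, 0], -1], [[0, 0, 0], [0.026, 0.09, 0], -1], [[0, 0, 0], [0.03, 0.104, 0], -1], [[0, 0, 0], [0.034, 0.118, 0], -1]]}}

```text
t: 3.83
tool_pos: [0.4643, -0.2308, 0.0205]
tool_rot: [[0.276, 0.961, -0.0], [0.961, -0.276, -0.0], [-0.0, 0.0, -1.0]]
contact_force: [-1.7, -2.2, -0.4]
width: 0.0942
grasp_force: 1.3
```

{"name": "move_arm", "arguments": {"targets": [[[0, 0, 0], [0.004, 0.014, 0], -1], [[0, 0, 0], [0.008, 0.028, 0], -1], [[0, 0, 0], [0.012, 0.042, 0], -1], [[0, 0, 0], [0.016, 0.056, 0], -1], [[0, 0, 0], [0.02, 0.07, 0], -1], [[0, 0, 0], [0.024, 0.084, 0], -1], [[0, 0, 0], [0.028, 0.097, 0], -1], [[0, 0, 0], [0.032, 0.11, 0], -1], [[0, 0, 0], [0.034, 0.119, 0], -1], [[0, 0, 0], [0.034, 0.119, 0], -1]]}}

```text
t: 4.67
tool_pos: [0.498, -0.1109, 0.0203]
tool_rot: [[0.274, 0.962, -0.0], [0.962, -0.274, 0.001], [0.001, -0.001, -1.0]]
contact_force: [0.1, 0.1, -0.5]
width: 0.094
grasp_force: 0.0
```

```bash
python3 - <<'E'
from tub import *
o=env.get_obs(); print(o['tool_pos'],o['t'],o['contact_force'])
tub(np.array(o['tool_pos'])[:2]+[.018,.063])
k=800/350;cv2.imwrite('pics/p1.png',np.vstack([cv2.resize(env.get_image('scene')[150:375,130:480],None,fx=1.6,fy=1.6)[:300],cv2.resize(env.get_image('side')[70:290,130:480],None,fx=1.6,fy=1.6)[:300]]))
E
```

```text
[ 0.49800472 -0.11093566  0.02031685] 4.6667 [ 0.10634953  0.13960124 -0.54070805]
side [ 0.405  0.516 -0.048] 1011
side pin [ 0.508 -0.049  0.   ] 0.97
scene [ 0.849  0.513 -0.048] 2040
scene pin [ 0.494 -0.05   0.   ] 0.72
```

View pics/p1.png

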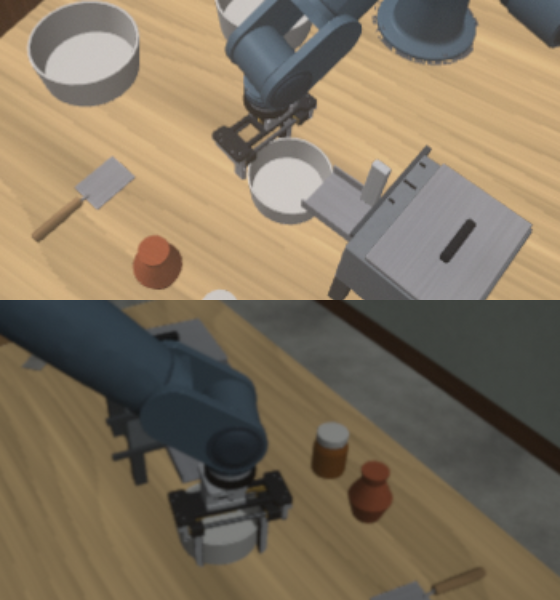

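The tub sits in the two-finger cradle with its rim at about (180,290) in the crop, and the spout is straight ahead. About 60 mm remains.

{"name": "move_arm", "arguments": {"targets": [[[0, 0, 0], [0.002, 0.008, 0], -1], [[0, 0, 0], [0.005, 0.016, 0], -1], [[0, 0, 0], [0.007, 0.024, 0], -1], [[0, 0, 0], [0.01, 0.032, 0], -1], [[0, 0, 0], [0.012, 0.04, 0], -1], [[0, 0, 0], [0.014, 0.047, 0], -1], [[0, 0, 0], [0.016, 0.052, 0], -1], [[0, 0, 0], [0.017, 0.056, 0], -1], [[0, 0, 0], [0.018, 0.058, 0], -1], [[0, 0, 0], [0.018, 0.058, 0], -1]]}}

```text
t: 5.9
tool_pos: [0.5161, -0.0544, 0.0204]
tool_rot: [[0.276, 0.961, -0.0], [0.961, -0.276, 0.001], [0.001, -0.0, -1.0]]
contact_force: [-1.2, -0.9, 0.1]
width: 0.0947
grasp_force: 0.4
```

{"name": "move_arm", "arguments": {"targets": [[[0, 0, 0], [-0.006, -0.02, 0], -1], [[0, 0, 0], [-0.017, -0.06, 0], -1], [[0, 0, 0], [-0.028, -0.1, 0], -1], [[0, 0, 0], [-0.039, -0.14, 0], -1], [[0, 0, 0], [-0.039, -0.14, 0.03], -1], [[0, 0, 0], [-0.039, -0.14, 0.07], -1], [[0, 0, 0], [-0.039, -0.14, 0.11], -1], [[0, 0, 0], [-0.039, -0.14, 0.15], -1], [[0, 0, 0], [-0.039, -0.14, 0.15], -1], [[0, 0, 0], [-0.039, -0.14, 0.15], -1]]}}

```text
t: 6.73
tool_pos: [0.4787, -0.196, 0.1735]
tool_rot: [[0.277, 0.961, 0.006], [0.961, -0.277, -0.003], [-0.001, 0.006, -1.0]]
contact_force: [-0.8, 0.0, -0.1]
width: 0.0936
grasp_force: 0.0
```

```bash
python3 - <<'E'
from tub import *
tub(np.array([.533,.009]))
o=env.get_obs(); print(o['tool_pos'],o['t'],o['contact_force'])
for n in ['shutter_grip','half_mark']:
  for c in ['scene','side']:
    print(n,[(d['at'],atz(c,d['at'],.245 if n[0]=='s' else .204).round(3),d['confidence']) for d in env.pinpoint(c,n)])
p=(.533,.009,-.1256);t=np.linspace(0,6.28,60);out=[]
for cam,r0,c0 in(('scene',200,220),('side',70,170)):
    w=187; k=3; im=cv2.resize(env.get_image(cam)[r0:r0+180,c0:c0+260],None,fx=2,fy=2,interpolation=cv2.INTER_CUBIC)
    q=(proj(cam,np.c_[.533+.075*np.cos(t),.009+.075*np.sin(t),0*t+.06])-[r0,c0])*2
    for a in q: cv2.circle(im,(int(a[1]),int(a[0])),1,(0,0,255),-1)
    for P in [(-.0435,0,.118),(.0435,0,.118),(-.0435,0,.084),(.0435,0,.084)]:
        a=(proj(cam,disp(P,p))[0]-[r0,c0])*2; cv2.circle(im,(int(a[1]),int(a[0])),2,(0,255,0),1)
    out.append(im[:300])
cv2.imwrite('pics/p2.png',np.vstack(out))
E
```

```text
side [0.507 0.533 0.009] 1169
side pin [0.523 0.004 0.   ] 0.68
scene [0.634 0.53  0.006] 1620
scene pin [0.527 0.01  0.   ] 0.75
[ 0.47614324 -0.19431198  0.16859171] 7.0333 [ 0.70401428 -0.85712336  0.02794802]
shutter_grip [([255.1, 368.9], array([0.531, 0.096, 0.245]), 0.65)]
shutter_grip []
half_mark [([266.2, 386.9], array([0.51 , 0.141, 0.204]), 0.91)]
half_mark [([120.0, 227.3], array([0.515, 0.143, 0.204]), 0.9)]
```

View pics/p2.png

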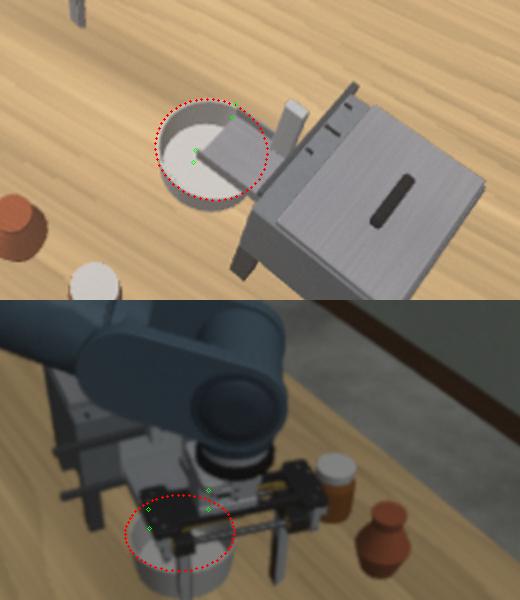

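The tub's rim matches the predicted circle at about (210,150) in the scene crop, with the lip over the tub's centre to within about 6 mm, and the shutter is still shut. Next I go up and over the tab.

{"name": "move_arm", "arguments": {"targets": [[[0, 0, 0.05], [0, 0, 0.04], -1], [[0, 0, 0.1], [0, 0, 0.08], -1], [[0, 0, 0.154], [0, 0, 0.12], -1], [[0, 0, 0.154], [0, 0, 0.16], -1], [[0, 0, 0.154], [0.01, 0.04, 0.16], -1], [[0, 0, 0.154], [0.02, 0.08, 0.16], -1], [[0, 0, 0.154], [0.03, 0.12, 0.16], -1], [[0, 0, 0.154], [0.04, 0.16, 0.16], -1], [[0, 0, 0.154], [0.05, 0.2, 0.16], -1], [[0, 0, 0.154], [0.05, 0.2, 0.16], -1]]}}

```text
t: 8.17
tool_pos: [0.5275, 0.0109, 0.3306]
tool_rot: [[0.118, 0.993, 0.001], [0.993, -0.118, 0.002], [0.002, 0.0, -1.0]]
contact_force: [0.7, 0.1, 0.1]
width: 0.0938
grasp_force: 0.0
```

```bash
python3 - <<'E'
from fit import *
cv2.imwrite('pics/w.png',env.get_image('wrist')); o=env.get_obs(); print(o['tool_pos'],o['t'])
for n,z in (('shutter_grip',.245),('half_mark',.204)):
  for d in env.pinpoint('wrist',n): print(n,d['at'],atz('wrist',d['at'],z,o).round(3),d['confidence'])
for c in ('scene','side'):
  env.get_image(c)
  for n,z in (('shutter_grip',.245),('half_mark',.204)):
   for d in env.pinpoint(c,n): print(c,n,d['at'],atz(c,d['at'],z).round(3),d['confidence'])
E
```

```text
[0.52722699 0.00809175 0.33044017] 8.2167
shutter_grip [114.3, 296.3] [0.545 0.09  0.245] 0.81
half_mark [62.5, 246.3] [0.51  0.136 0.204] 0.92
scene shutter_grip [254.4, 367.1] [0.532 0.092 0.245] 0.69
scene half_mark [264.8, 387.0] [0.506 0.139 0.204] 0.81
side shutter_grip [112.6, 244.4] [0.543 0.095 0.245] 0.7
side half_mark [121.4, 227.7] [0.513 0.137 0.204] 0.96
```

View pics/w.png

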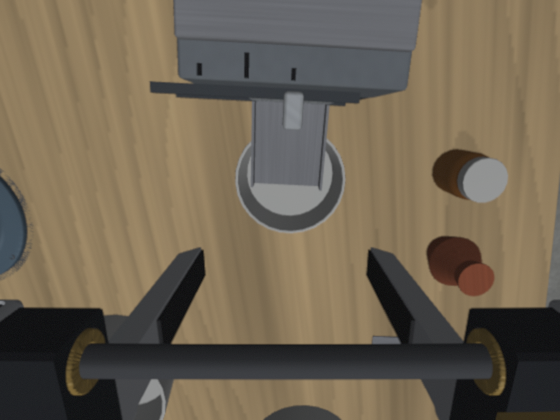

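The wrist view shows the tab top at about (100,293), the lip corners at (185,252) and (188,323), the tub rim centred near (178,290), and the marks at columns 199, 247 and 294. The shutter is shut.

```bash
python3 - <<'E'
from fit import *
o=env.get_obs()
for n,px,z in [('lipL',(185,252),.084),('lipR',(188,323),.084),('rimL',(178,236),.06),('rimR',(178,344),.06),('rimB',(231,290),.06),('m80',(69,199),.204),('m40',(66,247),.204),('m0',(74,294),.204),('tabtop',(99,293),.265),('tabtopB',(124,292),.265)]:
    print(n,atz('wrist',px,z,o).round(4))
E
```

```text
lipL [0.4841 0.0065 0.084 ]
lipR [ 0.574  -0.0091  0.084 ]
rimL [0.4612 0.0144 0.06  ]
rimR [ 0.6056 -0.0044  0.06  ]
rimB [ 0.5239 -0.0699  0.06  ]
m80 [0.4703 0.1326 0.204 ]
m40 [0.5107 0.1296 0.204 ]
m0 [0.549  0.1182 0.204 ]
tabtop [0.544  0.0957 0.265 ]
tabtopB [0.5412 0.0793 0.265 ]
```

{"name": "move_arm", "arguments": {"targets": [[[0, 0, 0], [0.008, 0.04, 0], -1], [[0, 0, 0], [0.017, 0.083, 0], -1], [[0, 0, 0], [0.017, 0.083, 0], -1], [[0, 0, 0], [0.017, 0.083, -0.03], -1], [[0, 0, 0], [0.017, 0.083, -0.06], -1], [[0, 0, 0], [0.017, 0.083, -0.085], -1], [[0, 0, 0], [0.017, 0.083, -0.103], -1], [[0, 0, 0], [0.017, 0.083, -0.103], -1], [[0, 0, 0], [0.017, 0.083, -0.103], -1]]}}

```text
t: 9.37
tool_pos: [0.5436, 0.0873, 0.227]
tool_rot: [[0.127, 0.992, -0.002], [0.992, -0.127, -0.0], [-0.0, -0.002, -1.0]]
contact_force: [0.1, 0.0, -0.5]
width: 0.0941
grasp_force: 0.0
```

{"name": "move_arm", "arguments": {"targets": [[[0, 0, 0], [0, 0, 0], 0], [[0, 0, 0], [0, 0, 0], 0.5], [[0, 0, 0], [0, 0, 0], 1], [[0, 0, 0], [0, 0, 0], 1], [[0, 0, 0], [0, 0, 0], 1], [[0, 0, 0], [0, 0, 0], 1], [[0, 0, 0], [0, 0, 0], 1], [[0, 0, 0], [0, 0, 0], 1]], "force": 20}}

```text
t: 10.03
tool_pos: [0.544, 0.088, 0.2275]
tool_rot: [[0.126, 0.992, 0.0], [0.992, -0.126, 0.0], [0.0, 0.0, -1.0]]
contact_force: [-0.6, 0.2, -0.4]
width: 0.0443
grasp_force: 0.0
```

{"name": "move_arm", "arguments": {"targets": [[[0, 0, 0], [0, 0, 0], 1], [[0, 0, 0], [0, 0, 0], 1], [[0, 0, 0], [0, 0, 0], 1], [[0, 0, 0], [0, 0, 0], 1], [[0, 0, 0], [0, 0, 0], 1], [[0, 0, 0], [0, 0, 0], 1], [[0, 0, 0], [0, 0, 0], 1], [[0, 0, 0], [0, 0, 0], 1]]}}

```text
t: 10.7
tool_pos: [0.5415, 0.0883, 0.2273]
tool_rot: [[0.126, 0.992, -0.007], [0.992, -0.126, 0.0], [-0.001, -0.007, -1.0]]
contact_force: [-10.9, 0.7, 6.5]
width: 0.0145
grasp_force: 20.0
```

{"name": "move_arm", "arguments": {"targets": [[[0, 0, 0], [-0.005, 0.0005, 0], 1], [[0, 0, 0], [-0.01, 0.001, 0], 1], [[0, 0, 0], [-0.015, 0.002, 0], 1], [[0, 0, 0], [-0.02, 0.0025, 0], 1], [[0, 0, 0], [-0.025, 0.003, 0], 1], [[0, 0, 0], [-0.03, 0.004, 0], 1], [[0, 0, 0], [-0.035, 0.0045, 0], 1], [[0, 0, 0], [-0.038, 0.005, 0], 1], [[0, 0, 0], [-0.038, 0.005, 0], 1], [[0, 0, 0], [-0.038, 0.005, 0], 1]]}}

```text
t: 11.53
tool_pos: [0.5071, 0.0942, 0.2273]
tool_rot: [[0.126, 0.992, 0.004], [0.992, -0.126, 0.003], [0.003, 0.004, -1.0]]
contact_force: [8.8, 4.9, -4.8]
width: 0.0144
grasp_force: 19.9
```

```bash
python3 - <<'E'
from fit import *
im=env.get_image('wrist'); o=env.get_obs(); print(o['tool_pos'],o['t'],o['contact_force'],o['grasp_force'])
for n,z in (('shutter_grip',.245),('half_mark',.204)):
  for d in env.pinpoint('wrist',n): print(n,d['at'],atz('wrist',d['at'],z,o).round(3),d['confidence'])
s=env.get_image('scene')[215:315,310:440]
cv2.imwrite('pics/w2.png',np.hstack([cv2.resize(im,(400,300)),cv2.resize(s,(390,300),interpolation=cv2.INTER_CUBIC)]))
E
```

```text
[0.50714158 0.09418406 0.22728727] 11.5833 [ 8.68395947  5.80127013 -4.67327653] 19.88460123538971
shutter_grip [183.2, 281.6] [0.511 0.145 0.245] 0.61
shutter_grip [268.3, 289.8] [0.51  0.1   0.245] 0.6
half_mark [180.7, 285.9] [0.513 0.138 0.204] 0.75
```

View pics/w2.png

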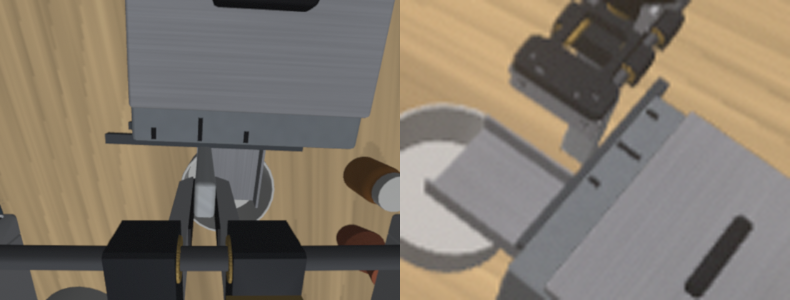

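The tab is nearly level with the middle mark at about (128,200) in the wrist panel. About 4 mm is left.

{"name": "move_arm", "arguments": {"targets": [[[0, 0, 0], [-0.002, 0, 0], 1], [[0, 0, 0], [-0.004, 0, 0], 1], [[0, 0, 0], [-0.004, 0, 0], 1], [[0, 0, 0], [-0.004, 0, 0], 1], [[0, 0, 0], [-0.004, 0, 0], 1], [[0, 0, 0], [-0.004, 0, 0], 1], [[0, 0, 0], [-0.004, 0, 0], 1], [[0, 0, 0], [-0.004, 0, 0], 1]]}}

```text
t: 12.4
tool_pos: [0.5034, 0.0948, 0.2273]
tool_rot: [[0.126, 0.992, 0.005], [0.992, -0.126, 0.004], [0.005, 0.004, -1.0]]
contact_force: [8.9, 7.6, -5.2]
width: 0.0141
grasp_force: 19.9
```

```bash
python3 - <<'E'
from tub import *
im=env.get_image('wrist'); o=env.get_obs(); print(o['tool_pos'],o['t'],o['contact_force'],o['grasp_force'])
s=env.get_image('scene')[195:320,280:446]
cv2.imwrite('pics/w3.png',np.hstack([cv2.resize(im[150:360,200:360],(400,525)),cv2.resize(s,(398,525*0+300),interpolation=cv2.INTER_CUBIC)]) if 0 else cv2.resize(im[140:350,150:430],None,fx=2.8,fy=2.8,interpolation=cv2.INTER_CUBIC))
tub(np.array([.533,.006]))
E
```

```text
[0.50341451 0.09475485 0.22730006] 12.45 [10.05344439  7.87271794 -4.73935682] 19.884835481643677
side [0.792 0.533 0.009] 1826
side pin [ 0.523 -0.005  0.   ] 0.75
scene [0.609 0.53  0.006] 1556
scene pin [0.527 0.005 0.   ] 0.6
```

View pics/w3.png

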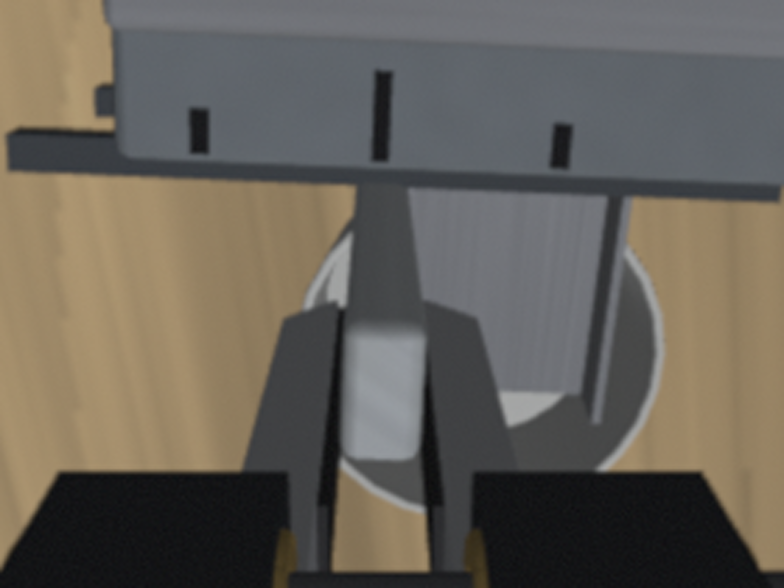

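The tab foot (column about 382) lines up with the long mark (column about 381) to within about 1 mm. The grip is steady at 20 N and the tub hasn't moved, so I'm handing it in.

```bash
python3 -c "
from plant import env
print(env.finish_job())"
```

```text
the job is handed in; nothing more can be done
None
```

I handed the job in at about 13 s of the 64 s allowed, with no verdict returned: by the camera readings the tub is within about 8 mm of the point under the lip, and the fingers hold the shutter at half travel (tab within about 1 mm of the long mark) with a steady 20 N grip.

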